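# Present the calibration disc to the bench camera and set its lamp

### The arm

A 6-joint arm with a two-finger parallel gripper is mounted at the origin on the work surface. World frame = base frame: x ahead of the robot, y to its left, z up, the work surface at z = 0. Lengths are in m, angles in rad, forces in N, time in s.
With the tool pointing down it reaches from about 0.375 to 0.9 m from the base axis. Payload 3.1 kg.
Tool frame: the origin (TCP) lies midway between the tips of the shut fingers; the grasp point (between the pads) lies 19 mm behind it (manip.hold_point_z is the distance from the TCP to the grasp point, in m); z points along the fingers, y is the line along which they close (so a half turn about z gives the same grasp; the last joint's range is limited). The gripper opens to 87 mm and grips with 3 to 60 N. Pads are 19 mm wide; open, the fingers measure 117 mm over their backs; the gripper's body (75 mm by 190 mm) begins 51 mm behind the grasp point.
Start: joints at [-1.524, 0.527, 1.433, -0, 1.181, -0.178], TCP at [0.14, -0.609, 0.223] pointing down, gripper open.
Joint ranges: [-3.08, 3.08], [-0.75, 2.2], [0.22, 2.44], [-1.43, 4.57], [0, 2.65], [-2.85, 2.85]. Speed limits (rad/s): [2.79, 2.79, 3.14, 3.14, 3.14, 3.14].

### API

Orientations are given as a unit quaternion [x, y, z, w].
In Python, from plant import manip gives the robot as it stands. The module is installed in compiled form; this text tells all that it offers.
- The arm moves only by the tool step_arm, never from a script. Its argument "targets" is a list of rows, each a list of 3 entries, a list of its own where there are three numbers: the shift along the tool's x, y, z each as a share of 50 cm, from -1 to 1, then the turn about the tool's z as a share of 120 degrees, from -1 to 1, then the closure, from 0 (fully open) to 1 (shut). A call has 1 to 5 rows; each row is the pose to reach, as a shift and turn from the pose commanded when the call began, along the tool's axes at that moment; what a row does not reach only later rows make up. A row lasts 1/12 s, in which the tool goes at most 41.7 mm and 7.16 degrees, less where a joint would pass 70% of its speed; a pose out of reach is approached as far as the arm can. A call with a number of a shift or a turn outside -1 to 1 is refused whole. A call with a gripper value outside its range is refused whole. The fingers move at their own pace and stop on an object; "newtons" is the grip in N (left out, the last holds). Time passes only in rows, so rows that repeat a pose let the fingers close. It gives the time, the measured TCP pose, the force, the opening and the grip force at its end, in the units of the state.
- manip.state(): the state, without advancing time (a new reading comes with each control period).
- manip.capture(name): name is "side" or "top" or "wrist"; returns a dict with "color" (480x640x3 uint8, red, green, blue), "fx", "fy", "cx", "cy" (pixels), "extrinsics" (4x4, takes a point from camera to world coordinates); the wrist camera has in their place "mount" (4x4, takes a point from camera to tool coordinates, whose origin is the TCP and whose axes are the flange's). Camera axes: x right, y down, z forward; pixel columns grow to the right and rows downward; lengths in m; the calibration is good to about 2 mm. A picture is of the moment at which its call begins: read the wrist's pose just before it. There is no depth.
- manip.finish_job(): hands the job in; it is judged then, once.
The state is a dict: "time_s": time; "joint_pos": joint angles; "joint_velocities": joint speeds; "joint_torque": joint torques, N m; "tool_pos": TCP position; "tool_rot": TCP orientation; "ft_force": force on the tool from outside, world axes, zero at the start; "torque": the same for the moment, N m; "finger_gap": opening from 0.0 (shut) to 1.0 (fully open); "grip_force": force on a finger pad.
Only numpy, scipy, OpenCV 4.12 (cv2) and the standard library are available. Lean on these libraries where they do the work, as an engineer would, in place of code of your own. Each camera call takes 0.05 s, during which the arm holds its last target. There are 200 camera calls.

### The job

Clip the sprung clamp onto the upright blade of the slide carriage, sitting down on the deck with its disc on the side of the lens, and let it go. Then slide the carriage along its track until the disc is centred in front of the lens, and last slide the dimmer's fader until it is level with the pointer. Leave the bin, the ring gauge and the mug where they are.

Things in the scene. Friction and masses are not known exactly. Their poses are not given: they have to be found in the camera images.
- clamp: Loose peg-like steel spring clamp, 107 mm long, 26 mm tall, ~120 g, on its side: hinge pin (12 mm thick) upright, arms open level. Origin: on the pin's axis at the underside. x to the jaws (tips 55 mm off), handles to -x (ends 52 mm off), z up. It is the frame of the +y arm, with the disc: shut, x is the clamp's middle line; open by q = clamp_arm, the middle line is turned by -q/2 about z from x.
- handles (a point): Where to squeeze the clamp: midway between its flat upright handles when shut, 36 mm behind the pin, 13 mm above the underside. Shut, they measure 60 mm over their outsides here, 65 mm at their ends. Squeezed to the stop (about 11 N here) they are parallel, 40 mm over all, and the jaws stand 28 mm apart from the pin to the tips. The spring shuts the jaws again.
- clamp_arm (a joint): Opening angle between the clamp's arms, rad: 0 shut, 0.14 when the jaws are shut on the 8 mm blade, 0.5 squeezed to the stop.
- jaw (a point): Point at the underside of the clamp, on the inner face of the jaw pad (14 mm long) of the disc-side arm; 48 mm ahead of the hinge pin. Clamped on the blade, it is 4 mm from the blade's middle plane.
- disc (a point): Centre of the outer face of the upright white calibration disc (36 mm across, 4 mm thick) on the outside of the jaw of the +y arm of the clamp; 26 mm above the clamp's underside and 48 mm ahead of the hinge pin.
- bed: Fixed dark steel slide bed on the bench, 90 (x) by 360 (y) by 22 mm high; origin under its centre; the carriage slides along its y. Its +x side is the side of the camera.
- carriage (a joint): Position of the carriage along the bed's +y, m, 0 to 0.17. It starts near 0, takes about 4 N to slide and stays where it is left.
- blade (a point): Foot of the blade, at its middle, on the carriage's deck; axes as the bed's. The blade is an upright steel plate, 8 mm thick (x), 25 mm long (y), 45 mm high above the deck. The open jaws can be lowered over it from above.
- deck (a point): Centre of the flat top (deck) of the aluminium carriage, 52 mm above the bench; axes as the bed's. The carriage is 80 (x) by 150 (y) by 30 mm high. The blade stands 50 mm to -y of this point, so the clamp lies along the deck with its jaws towards -y, its handles towards +y and its disc towards +x.
- carriage_end (a point): Middle of the upright -y end face of the carriage (80 mm wide, 30 mm high; a good face to push), 37 mm above the bench.
- lens (a point): Centre of the front of the camera's black lens barrel (40 mm across), 78 mm above the bench, on the +x side of the bed, 100 mm from its middle line. The fixed white camera, 110 mm high, with a white lamp ring round the barrel, looks squarely along -x of this frame across the bed; y is the bed's y. Centred: disc and lens at the same y of this frame.
- dimmer: Fixed black dimmer box, 110 (x) by 200 (y) by 35 mm high; origin under its centre; the fader slides along its y.
- fader (a joint): Position of the fader along the dimmer's +y, m, 0 to 0.13. It starts near 0, takes about 2 N to slide and stays where it is left.
- fader_top (a point): Middle of the top of the grey fader cap, 67 mm above the bench. The cap is 50 (x) by 26 (y) by 32 mm high, with a cross line on its top along x through this point; its underside is 0.5 mm above the box.
- pointer: Small aluminium arrow-like pointer fixed on the dimmer's top on the -x side of the track, 24 mm long (x), 12 mm high; its 4 mm wide tip points at +x. Origin: on the middle line of its tip, at its underside; axes as the dimmer's. Level: fader line and pointer at the same y of this frame.
- parts_bin: Loose blue plastic bin, 100 by 150 by 55 mm, to be left alone. Origin: centre of its underside.
- ring_gauge: Loose steel ring, 70 mm across, 30 mm high, to be left alone. Origin: centre of its underside.
- mug: Loose white mug, 76 mm across, 90 mm high, to be left alone. Origin: centre of its underside.

How it is judged:
On the way, in this order (a step that is already met when the one before it is completed fails the run):
1. the clamp is shut on the blade, down on the deck, disc on the lens side, and let go (value of joint clamp_arm between 0.07 and 0.25 rad and y of jaw in the frame of blade between -0.015 and 0.015 m and x of jaw in the frame of blade between 0 and 0.012 m and z of jaw in the frame of blade between -0.004 and 0.008 m and angle between clamp's own z axis and vertical below 0.15 rad and contact force between the fingers and clamp below 0.3 N), for 0.2 s.
2. the disc is centred in front of the lens (value of joint clamp_arm between 0.07 and 0.25 rad and y of jaw in the frame of blade between -0.015 and 0.015 m and x of jaw in the frame of blade between 0 and 0.012 m and z of jaw in the frame of blade between -0.004 and 0.008 m and angle between clamp's own z axis and vertical below 0.15 rad and y of disc in the frame of lens between -0.006 and 0.006 m), for 0.2 s.
3. the fader is level with the pointer (y of fader_top in the frame of pointer between -0.005 and 0.005 m), for 0.2 s.
At the end, for the whole second after the job is handed in: The clamp is shut on the blade (opening 0.07 to 0.25 rad), its jaw point within 15 mm of the blade's middle along the blade, its underside within 8 mm of the deck, disc on the lens side; disc and lens level along the bed within 6 mm; fader and pointer level within 5 mm; clamp at rest (all of step 2 and all of step 3 and linear speed of clamp below 0.01 m/s); the robot touches nothing.
It fails at once if the bin, the ring gauge or the mug is moved more than 30 mm (distance of any of parts_bin, ring_gauge, mug from where it was at the start of the episode above 0.03 m).
It also fails if it takes over 62 s, if anything falls off the work surface, if the arm or the gripper's body presses on something with over 40 N, if the wrist force passes 120 N, or if a joint passes its speed limit or range.

## Working session

There is one attempt and no reset: what is moved stays moved. The work goes in short steps, Python scripts to look and compute and a tool call to move; the robot and the scene stay as the last step left them, time stands still between calls to the robot, and variables do not carry over. Pictures are saved under pics/ and viewed, at most 10 in all, crops included, and the job is handed in when it is done.

Besides the shell and the picture viewer there is one more tool, called after "Call:" as name(argument=value, ...), one argument or row to a line, values as JSON. step_arm: Moves the arm, as the interface text tells. Shift numbers are shares of 50 cm and turn numbers shares of 120 degrees, none past 1 either way. Its arguments: {"type":"object","properties":{"targets":{"type":"array"},"newtons":{"type":"number"}},"required":["targets"]}

```bash
mkdir -p pics && cat > h.py <<'E'
import numpy as np, cv2
from plant import manip
from scipy.spatial.transform import Rotation as R
def snap(n,f):
    s=manip.state(); c=manip.capture(n); cv2.imwrite('pics/'+f+'.png',c['color'][:,:,::-1])
    if 'extrinsics' in c: T=np.array(c['extrinsics'])
    else:
        W=np.eye(4);W[:3,:3]=R.from_quat(s['tool_rot']).as_matrix();W[:3,3]=s['tool_pos'];T=W@np.array(c['mount'])
    np.savez('pics/'+f+'.npz',T=T,k=[c['fx'],c['fy'],c['cx'],c['cy']]);return s
def load(f):
    d=np.load('pics/'+f+'.npz');return d['T'],d['k']
def px(f,u,v,z):
    T,k=load(f);d=T[:3,:3]@np.array([(u-k[2])/k[0],(v-k[3])/k[1],1]);return T[:3,3]+d*(z-T[2,3])/d[2]
def proj(f,p):
    T,k=load(f);c=T[:3,:3].T@(np.array(p)-T[:3,3]);return np.array([k[0]*c[0]/c[2]+k[2],k[1]*c[1]/c[2]+k[3]])
E
python3 - <<'E'
from h import *
for n in('top','side'):
    s=snap(n,n+'0');print(n,*[x.round(3).tolist() for x in load(n+'0')])
print(s)
E
```

```text
top [[0.054, -0.975, 0.215, 0.376], [-0.999, -0.053, 0.008, 0.003], [0.003, -0.215, -0.977, 1.146], [0.0, 0.0, 0.0, 1.0]] [529.168, 529.168, 324.946, 246.057]
side [[-0.903, -0.321, 0.285, 0.337], [-0.429, 0.688, -0.585, 0.553], [-0.008, -0.65, -0.76, 0.782], [0.0, 0.0, 0.0, 1.0]] [511.911, 511.911, 310.724, 242.131]
{'time_s': 0.05, 'joint_pos': array([-1.52351755e+00,  5.28479739e-01,  1.43385931e+00, -3.60822645e-05,
        1.18140554e+00, -1.78481714e-01]), 'joint_velocities': array([ 0.00271065, -0.00116645,  0.00072634,  0.00051872,  0.00041502,
        0.00254741]), 'joint_torque': array([ 6.91440709e-04, -4.41370583e+01, -1.77341813e+01,  6.35680323e-02,
        5.34608786e-02, -4.35368759e-05]), 'tool_pos': array([ 0.13990016, -0.60840711,  0.22157697]), 'tool_rot': array([ 9.93634438e-01,  1.12647439e-01,  5.38871009e-05, -1.07474659e-03]), 'ft_force': array([ 0.03241491, -0.38057947,  1.15743391]), 'torque': array([ 0.00826714, -0.00176517, -0.01768773]), 'grip_force': 0.0, 'finger_gap': 1.0022120071011607}
```

View pics/top0.png

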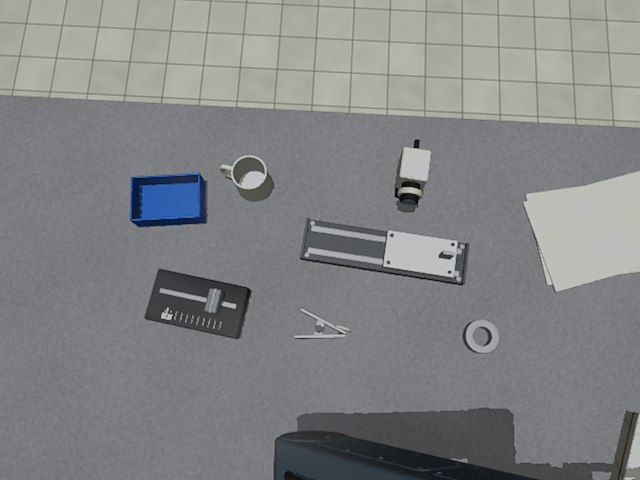

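View pics/side0.png

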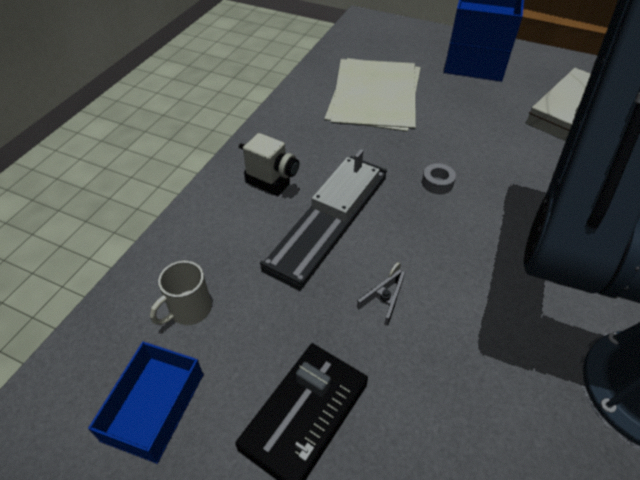

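```bash
python3 - <<'E'
from h import *
a=cv2.imread('pics/top0.png')
c=cv2.resize(a[180:350,290:480],None,fx=3.5,fy=3.5,interpolation=cv2.INTER_CUBIC)
for i in range(0,190,20): cv2.putText(c,str(290+i),(int(i*3.5),10),0,.35,(0,255,255));cv2.line(c,(int(i*3.5),12),(int(i*3.5),18),(0,255,255))
for i in range(0,170,20): cv2.putText(c,str(180+i),(0,int(i*3.5)+4),0,.35,(0,255,255))
cv2.imwrite('pics/c1.png',c)
E
```

```text
(no output)
```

View pics/c1.png

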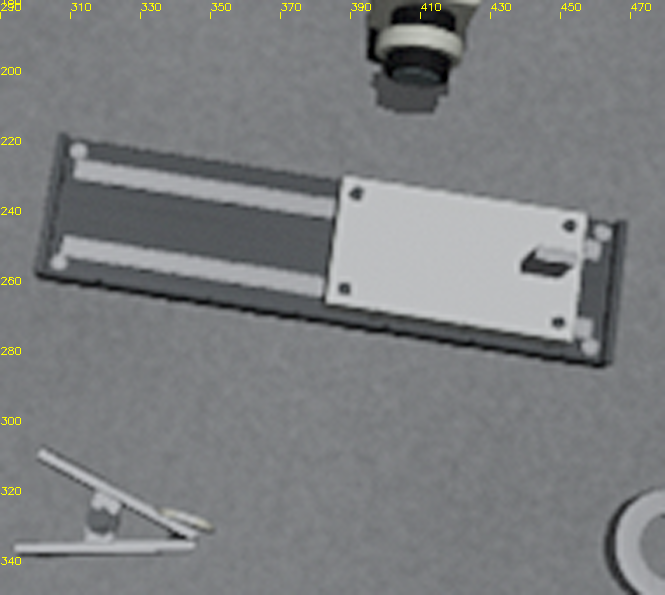

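```bash
python3 - <<'E'
from h import *
P=lambda x,y,z:px('top0',290+x/3.5,180+y/3.5,z)
D=[P(340,178,.052),P(586,213,.052),P(573,340,.052),P(327,303,.052)]
print('deck',np.round(D,4).tolist(),np.mean(D,0).round(4))
for a,b in((0,1),(3,2),(0,3),(1,2)):
    d=D[a]-D[b];print(np.linalg.norm(d).round(4),np.degrees(np.arctan2(d[1],d[0])).round(2))
for n,q in dict(pin=(102,500),jawtip=(195,540),h1=(40,453),h2=(15,548)).items():print(n,P(*q,.026).round(4))
print('pin low',P(102,520,.02).round(4),'lens',P(418,80,.058).round(4))
c=manip.capture('wrist');print(np.array(c['mount']).round(4).tolist(),c['fx'],c['cx'],c['cy'])
print(R.from_quat(manip.state()['tool_rot']).as_matrix().round(4).tolist())
E
```

```text
deck [[0.6566, -0.1182, 0.052], [0.6428, -0.2678, 0.052], [0.5644, -0.2601, 0.052], [0.5789, -0.1126, 0.052]] [ 0.6107 -0.1897  0.052 ]
0.1503 84.75
0.1482 84.4
0.0779 -4.12
0.0788 -5.66
pin [0.4565 0.0159 0.026 ]
jawtip [ 0.4358 -0.0409  0.026 ]
h1 [0.4825 0.0548 0.026 ]
h2 [0.4253 0.0661 0.026 ]
pin low [0.445  0.0153 0.02  ] lens [ 0.7195 -0.1635  0.058 ]
[[0.001, -0.9557, -0.2944, 0.0816], [1.0, 0.0011, -0.0003, 0.0002], [0.0006, -0.2944, 0.9557, -0.1626], [0.0, 0.0, 0.0, 1.0]] 430.1634469915123 316.60630204424376 242.49079587885817
[[0.9746, 0.2239, -0.0001], [0.2239, -0.9746, 0.0017], [0.0003, -0.0017, -1.0]]
```

Call:
step_arm(
  targets=[
    [[0.766, -0.563, 0], -0.56, 0],
    [[0.766, -0.563, 0], -0.56, 0],
    [[0.766, -0.563, 0], -0.56, 0],
    [[0.766, -0.563, 0], -0.56, 0],
    [[0.766, -0.563, 0], -0.56, 0],
  ],
)

```text
time_s: 0.57
tool_pos: [0.2767, -0.4495, 0.2223]
tool_rot: [0.91, 0.415, 0.0, -0.0]
ft_force: [0.6, -0.1, -1.0]
finger_gap: 1.0
grip_force: 0.0
```

```bash
cat >> h.py <<'E'
def go(x,y,z,a):
    s=manip.state();M=R.from_quat(s['tool_rot']).as_matrix();p=np.array(s['tool_pos'])
    ax=np.degrees(np.arctan2(M[1,0],M[0,0]))
    print('at',p.round(4),'ang',ax.round(2),'t',round(s['time_s'],2),'gap',np.round(s['finger_gap'],3),'F',np.round(s['ft_force'],2))
    print('shift',(M.T@(np.array([x,y,z])-p)/.5).round(4).tolist(),'turn',round(-(a-ax)/120,4))
E
python3 -c "from h import *;go(.453,.047,.17,80)"
```

```text
at [ 0.2767 -0.4495  0.2223] ang 49.05 t 0.57 gap 1.0 F [ 0.64 -0.06 -1.02]
shift [0.9811, -0.3845, 0.1052] turn -0.2579
```

Call:
step_arm(
  targets=[
    [[0.98, -0.385, 0.1], -0.258, 0],
    [[0.98, -0.385, 0.1], -0.258, 0],
    [[0.98, -0.385, 0.1], -0.258, 0],
    [[0.98, -0.385, 0.1], -0.258, 0],
    [[0.98, -0.385, 0.1], -0.258, 0],
  ],
)

```text
time_s: 0.98
tool_pos: [0.3464, -0.2542, 0.2027]
tool_rot: [0.766, 0.642, 0.0, -0.0]
ft_force: [-0.3, -0.1, 0.2]
finger_gap: 0.999
grip_force: 0.0
```

```bash
python3 -c "from h import *;go(.453,.047,.17,80)"
```

```text
at [ 0.3464 -0.2542  0.2027] ang 79.95 t 0.98 gap 0.999 F [-0.34 -0.14  0.19]
shift [0.6303, 0.1049, 0.0654] turn -0.0004
```

Call:
step_arm(
  targets=[
    [[0.63, 0.105, 0.06], 0, 0],
    [[0.63, 0.105, 0.06], 0, 0],
    [[0.63, 0.105, 0.06], 0, 0],
    [[0.63, 0.105, 0.06], 0, 0],
    [[0.63, 0.105, 0.06], 0, 0],
  ],
)

```text
time_s: 1.4
tool_pos: [0.4166, -0.059, 0.1833]
tool_rot: [0.768, 0.641, 0.0, 0.0]
ft_force: [1.1, -0.3, 0.0]
finger_gap: 1.0
grip_force: 0.0
```

```bash
python3 -c "from h import *;go(.453,.047,.17,80)"
```

```text
at [ 0.4166 -0.059   0.1833] ang 79.68 t 1.4 gap 1.0 F [ 1.09 -0.29  0.03]
shift [0.2216, 0.0337, 0.0265] turn -0.0026
```

Call:
step_arm(
  targets=[
    [[0.22, 0.034, 0.03], 0, 0],
    [[0.22, 0.034, 0.03], 0, 0],
    [[0.22, 0.034, 0.03], 0, 0],
    [[0.22, 0.034, 0.03], 0, 0],
    [[0.22, 0.034, 0.03], 0, 0],
  ],
)

```text
time_s: 1.82
tool_pos: [0.4525, 0.0456, 0.168]
tool_rot: [0.766, 0.642, -0.0, -0.0]
ft_force: [-0.2, 0.6, 0.3]
finger_gap: 0.999
grip_force: 0.0
```

```bash
python3 - <<'E'
from h import *
s=snap('wrist','w1');go(.453,.047,.03,80)
E
```

```text
at [0.4524 0.0445 0.1681] ang 79.82 t 1.87 gap 0.999 F [-0.03 -0.03 -0.01]
shift [0.0052, 0.0006, 0.2763] turn -0.0015
```

View pics/w1.png

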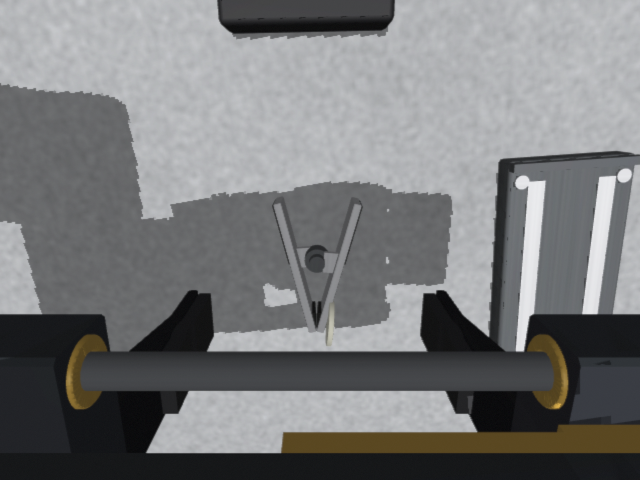

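```bash
python3 - <<'E'
from h import *
a,b,j=[px('w1',*q,.026) for q in((273.5,203),(363,203),(317,329))]
m=(a+b)/2;d=j-m
print(a,b,np.linalg.norm(a-b),m,j,np.linalg.norm(d),np.degrees(np.arctan2(d[1],d[0])))
g=m+d/np.linalg.norm(d)*.016;print(g)
go(g[0],g[1],.004,np.degrees(np.arctan2(-d[1],-d[0])))
E
```

```text
[0.42525128 0.06784715 0.026     ] [0.48876697 0.0566534  0.026     ] 0.06449451591897841 [0.45700912 0.06225028 0.026     ] [ 0.43856289 -0.03736401  0.026     ] 0.10130780215752322 -100.49100296290273
[0.45409583 0.04651774 0.026     ]
at [0.4524 0.0445 0.1681] ang 79.82 t 1.87 gap 0.999 F [-0.03 -0.03 -0.01]
shift [0.0047, 0.003, 0.3283] turn 0.0026
```

Call:
step_arm(
  targets=[
    [[0.005, 0.003, 0.08], 0.003, 0],
    [[0.005, 0.003, 0.16], 0.003, 0],
    [[0.005, 0.003, 0.24], 0.003, 0],
    [[0.005, 0.003, 0.3], 0.003, 0],
    [[0.005, 0.003, 0.325], 0.003, 0],
  ],
)

```text
time_s: 2.28
tool_pos: [0.4525, 0.0448, 0.0028]
tool_rot: [0.771, 0.637, -0.002, -0.002]
ft_force: [-0.4, -0.2, 0.7]
finger_gap: 0.998
grip_force: 0.0
```

Call:
step_arm(
  targets=[
    [[0, 0, 0], 0, 0],
    [[0, 0, 0], 0, 0.3],
    [[0, 0, 0], 0, 1],
    [[0, 0, 0], 0, 1],
    [[0, 0, 0], 0, 1],
  ],
  newtons=25,
)

```text
time_s: 2.7
tool_pos: [0.4556, 0.046, 0.0073]
tool_rot: [0.77, 0.638, 0.001, 0.001]
ft_force: [0.5, -0.4, -0.6]
finger_gap: 0.777
grip_force: 0.0
```

Call:
step_arm(
  targets=[
    [[0, 0, 0], 0, 1],
    [[0, 0, 0], 0, 1],
    [[0, 0, 0], 0, 1],
    [[0, 0, 0], 0, 1],
    [[0, 0, 0], 0, 1],
  ],
)

```text
time_s: 3.12
tool_pos: [0.4552, 0.0467, 0.007]
tool_rot: [0.77, 0.638, 0.001, 0.001]
ft_force: [-0.8, 2.2, 8.4]
finger_gap: 0.459
grip_force: 24.8
```

Call:
step_arm(
  targets=[
    [[0, 0, -0.05], 0, 1],
    [[0, 0, -0.13], 0, 1],
    [[0, 0, -0.21], 0, 1],
    [[0, 0, -0.29], 0, 1],
    [[0, 0, -0.35], 0, 1],
  ],
)

```text
time_s: 3.53
tool_pos: [0.4549, 0.0466, 0.1839]
tool_rot: [0.77, 0.639, 0.001, 0.001]
ft_force: [1.5, 0.0, -1.9]
finger_gap: 0.459
grip_force: 24.8
```

```bash
python3 -c "from h import *;go(.602,-.28,.2,84.6)"
```

```text
at [0.4549 0.0466 0.1839] ang 79.37 t 3.53 gap 0.459 F [ 1.48  0.03 -1.92]
shift [-0.5878, 0.4097, -0.031] turn -0.0435
```

Call:
step_arm(
  targets=[
    [[-0.588, 0.41, -0.03], -0.044, 1],
    [[-0.588, 0.41, -0.03], -0.044, 1],
    [[-0.588, 0.41, -0.03], -0.044, 1],
    [[-0.588, 0.41, -0.03], -0.044, 1],
    [[-0.588, 0.41, -0.03], -0.044, 1],
  ],
)

```text
time_s: 3.95
tool_pos: [0.5401, -0.1447, 0.19]
tool_rot: [0.739, 0.673, 0.0, -0.0]
ft_force: [0.6, 0.3, -1.7]
finger_gap: 0.454
grip_force: 24.8
```

```bash
python3 -c "from h import *;go(.602,-.28,.2,84.6)"
```

```text
at [ 0.5401 -0.1447  0.19  ] ang 84.65 t 3.95 gap 0.454 F [ 0.56  0.29 -1.71]
shift [-0.2578, 0.1485, -0.0201] turn 0.0004
```

Call:
step_arm(
  targets=[
    [[-0.258, 0.148, -0.02], 0, 1],
    [[-0.258, 0.148, -0.02], 0, 1],
    [[-0.258, 0.148, -0.02], 0, 1],
    [[-0.258, 0.148, -0.02], 0, 1],
    [[-0.258, 0.148, -0.02], 0, 1],
  ],
)

```text
time_s: 4.37
tool_pos: [0.6038, -0.2849, 0.1998]
tool_rot: [0.741, 0.672, -0.0, 0.003]
ft_force: [0.6, -0.7, -0.4]
finger_gap: 0.455
grip_force: 24.8
```

```bash
python3 - <<'E'
from h import *
s=snap('wrist','w2');go(.6139,-.1559,.2,84.6)
E
```

```text
at [ 0.6021 -0.2814  0.1992] ang 84.46 t 4.42 gap 0.448 F [-0.56  1.42 -1.85]
shift [0.2521, -0.0007, -0.0018] turn -0.0012
```

View pics/w2.png

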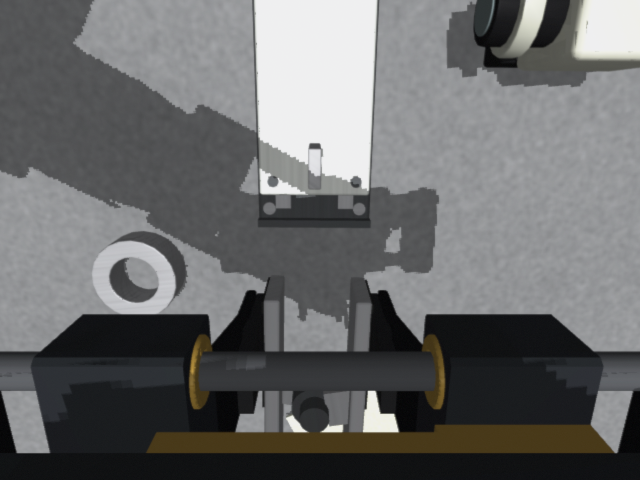

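```bash
python3 - <<'E'
from h import *
p=lambda u,v,z:px('w2',u,v,z)
print('blade',p(315,168.5,.097),p(315,149,.097),p(315,188,.097))
a,b=p(259,194,.052),p(370,194,.052);m=(a+b)/2;print('deck end',a,b,m,np.linalg.norm(a-b),np.degrees(np.arctan2((b-a)[1],(b-a)[0])))
print('edge ang',[np.degrees(np.arctan2(*(p(*q,.052)-p(*r,.052))[1::-1])) for q,r in (((255,20),(259,190)),((378,20),(371,190)))])
print('lens',p(485,20,.078))
T,k=load('w2');
t=[.6038,-.2849,.1998]
for q in((266,279),(284,279),(350,279),(370,279)):print('handle end',p(*q,.2188)-t)
E
```

```text
blade [ 0.6082683  -0.23862087  0.097     ] [ 0.6094141 -0.2269549  0.097    ] [ 0.60709122 -0.25060521  0.097     ]
deck end [ 0.56532221 -0.25904063  0.052     ] [ 0.64591633 -0.26695055  0.052     ] [ 0.60561927 -0.26299559  0.052     ] 0.08098135841876007 -5.605351896572043
edge ang [np.float64(83.49924552626516), np.float64(84.2806784058302)]
lens [ 0.71762757 -0.16334256  0.078     ]
handle end [-0.01548241  0.02504524  0.019     ]
handle end [-0.00906738  0.02440811  0.019     ]
handle end [0.01448111 0.02206931 0.019     ]
handle end [0.0216253  0.02135977 0.019     ]
```

```bash
python3 - <<'E'
from h import *
T,k=load('w2');s=manip.state();c=manip.capture('wrist');cv2.imwrite('pics/w3.png',c['color'][:,:,::-1])
M=np.array(c['mount']);W=T@np.linalg.inv(M);print('tcp in snap',W[:3,3])
for q in((266,279),(284,279),(350,279),(370,279)):
  d=M[:3,:3]@[(q[0]-k[2])/k[0],(q[1]-k[3])/k[1],1];print((M[:3,3]+d*(-.019-M[2,3])/d[2]).round(4))
W2=np.eye(4);W2[:3,:3]=R.from_quat(s['tool_rot']).as_matrix();W2[:3,3]=s['tool_pos'];np.savez('pics/w3.npz',T=W2@M,k=k);print(s['tool_pos'],s['finger_gap'])
a=cv2.imread('pics/w3.png');v=np.hstack([cv2.resize(a[120:320,240:400],None,fx=3,fy=3,interpolation=2),cv2.resize(a[0:200,450:556],None,fx=3,fy=3,interpolation=2)]);cv2.imwrite('pics/c3.png',v);print(v.shape)
E
```

```text
tcp in snap [ 0.603828   -0.28494608  0.199821  ]
[ 0.0233 -0.0178 -0.019 ]
[ 0.0233 -0.0114 -0.019 ]
[ 0.0233  0.0123 -0.019 ]
[ 0.0233  0.0195 -0.019 ]
[ 0.60208741 -0.28141098  0.19917738] 0.44805108490384526
(600, 798, 3)
```

View pics/c3.png

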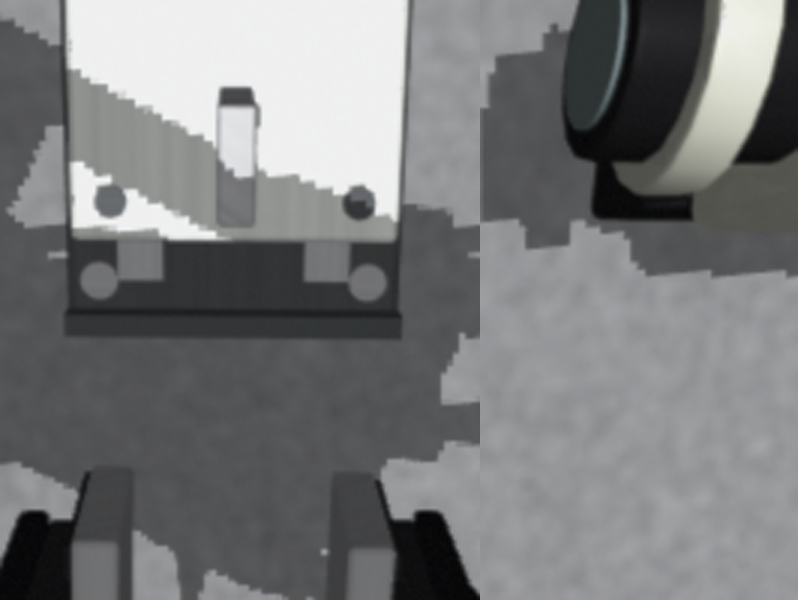

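```bash
python3 - <<'E'
from h import *
T,k=load('w3');c=manip.capture('wrist');M=np.array(c['mount'])
for h in(-.019,-.022):
 for q in((264,300),(371.5,300),):
  d=M[:3,:3]@[(q[0]-k[2])/k[0],(q[1]-k[3])/k[1],1];print(h,(M[:3,3]+d*(h-M[2,3])/d[2]).round(4))
p=lambda u,v,z:px('w3',u,v,z)
print('blade',p(318.8,175.2,.097))
a,b=p(263.3,199.7,.052),p(373.3,199.7,.052);m=(a+b)/2;print('deck end',m,np.linalg.norm(a-b))
print('lens',p(450+598/3,60/3,.078),p(450+565/3,60/3,.078))
E
```

```text
-0.019 [ 0.0151 -0.0188 -0.019 ]
-0.019 [ 0.0151  0.0203 -0.019 ]
-0.022 [ 0.0165 -0.0184 -0.022 ]
-0.022 [ 0.0165  0.0199 -0.022 ]
blade [ 0.60805738 -0.23889956  0.097     ]
deck end [ 0.60569242 -0.26321384  0.052     ] 0.08042809557917935
lens [ 0.81266872 -0.16860281  0.078     ] [ 0.8061366 -0.1679776  0.078    ]
```

```bash
python3 -c "from h import *;go(.6163,-.1552,.2,84.4)"
```

```text
at [ 0.6005 -0.2777  0.1987] ang 84.61 t 4.52 gap 0.452 F [ 0.75 -0.17 -1.38]
shift [0.2468, 0.0084, -0.0021] turn 0.0018
```

Call:
step_arm(
  targets=[
    [[0.07, 0.002, 0], 0, 1],
    [[0.14, 0.003, 0], 0, 1],
    [[0.21, 0.004, 0], 0, 1],
    [[0.254, 0.004, 0], 0, 1],
    [[0.254, 0.004, 0], 0, 1],
  ],
)

```text
time_s: 4.93
tool_pos: [0.6138, -0.1449, 0.1994]
tool_rot: [0.737, 0.676, 0.0, -0.003]
ft_force: [-0.5, 1.2, -0.9]
finger_gap: 0.458
grip_force: 24.8
```

Call:
step_arm(
  targets=[
    [[0, 0, 0], 0, 1],
    [[0, 0, 0.04], 0, 1],
    [[0, 0, 0.08], 0, 1],
    [[0, 0, 0.12], 0, 1],
    [[0, 0, 0.12], 0, 1],
  ],
)

```text
time_s: 5.35
tool_pos: [0.6121, -0.1518, 0.1357]
tool_rot: [0.74, 0.673, -0.002, -0.004]
ft_force: [-1.5, -0.1, -1.6]
finger_gap: 0.456
grip_force: 24.8
```

```bash
python3 - <<'E'
from h import *
go(.6163,-.1552,.06,84.4)
snap('side','s1');snap('top','t1')
a=cv2.imread('pics/s1.png');b=cv2.imread('pics/t1.png')
v=np.hstack([cv2.resize(a[110:235,270:400],None,fx=3,fy=3.6,interpolation=2),cv2.resize(b[190:315,380:510],None,fx=3,fy=3.6,interpolation=2)]);cv2.imwrite('pics/c4.png',v)
E
```

```text
at [ 0.6121 -0.1518  0.1357] ang 84.6 t 5.35 gap 0.456 F [-1.48 -0.14 -1.56]
shift [-0.0064, 0.0104, 0.1512] turn 0.0016
```

View pics/c4.png

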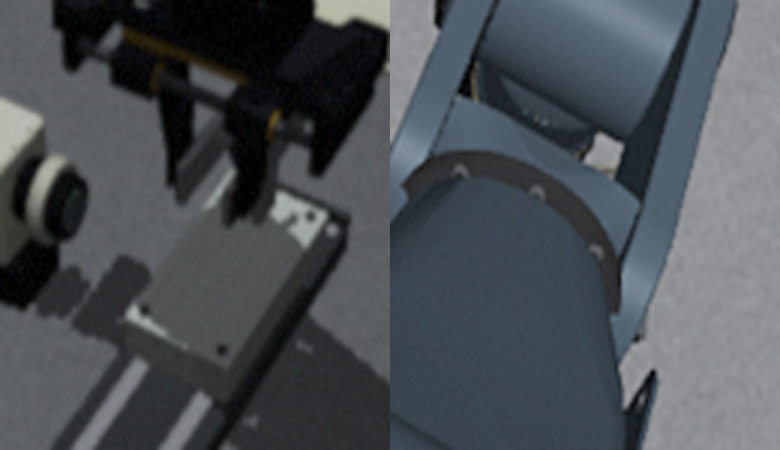

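Call:
step_arm(
  targets=[
    [[-0.006, 0.009, 0], 0.001, 1],
    [[-0.006, 0.009, 0], 0.001, 1],
    [[-0.006, 0.009, 0], 0.001, 1],
    [[-0.006, 0.009, 0], 0.001, 1],
    [[-0.006, 0.009, 0], 0.001, 1],
  ],
)

```text
time_s: 5.87
tool_pos: [0.62, -0.156, 0.1403]
tool_rot: [0.74, 0.672, 0.0, 0.0]
ft_force: [-0.1, 0.3, -0.3]
finger_gap: 0.455
grip_force: 24.8
```

```bash
python3 -c "
from h import *
for i in range(3):
  manip.capture('side');go(.6163,-.1552,.06,84.4)"
```

```text
at [ 0.6198 -0.1559  0.1401] ang 84.51 t 5.92 gap 0.456 F [-0.86 -0.26 -1.87]
shift [0.0007, -0.0072, 0.1601] turn 0.0009
at [ 0.6198 -0.1558  0.1399] ang 84.51 t 5.97 gap 0.457 F [ 0.38  0.14 -0.31]
shift [0.0006, -0.0071, 0.1598] turn 0.0009
at [ 0.6198 -0.1558  0.1398] ang 84.51 t 6.02 gap 0.454 F [ 0.13 -0.52 -0.28]
shift [0.0005, -0.007, 0.1595] turn 0.0009
```

Call:
step_arm(
  targets=[
    [[0, -0.007, 0], 0.001, 1],
    [[0, -0.007, 0.02], 0.001, 1],
    [[0, -0.007, 0.05], 0.001, 1],
    [[0, -0.007, 0.08], 0.001, 1],
    [[0, -0.007, 0.1], 0.001, 1],
  ],
)

```text
time_s: 6.43
tool_pos: [0.6151, -0.1551, 0.0876]
tool_rot: [0.741, 0.672, -0.001, -0.001]
ft_force: [-0.3, -0.2, -0.8]
finger_gap: 0.457
grip_force: 24.8
```

Call:
step_arm(
  targets=[
    [[0, 0, 0.02], 0, 1],
    [[0, 0, 0.035], 0, 1],
    [[0, 0, 0.048], 0, 1],
    [[0, 0, 0.052], 0, 1],
    [[0, 0, 0.052], 0, 1],
  ],
)

```text
time_s: 6.85
tool_pos: [0.6161, -0.1555, 0.063]
tool_rot: [0.741, 0.672, -0.0, -0.0]
ft_force: [0.3, 0.4, -1.3]
finger_gap: 0.453
grip_force: 24.8
```

```bash
python3 - <<'E'
from h import *
for i in range(2): snap('wrist','w5');go(.6163,-.1552,.059,84.4)
E
```

```text
at [ 0.6164 -0.1556  0.0636] ang 84.39 t 6.9 gap 0.456 F [-0.08  0.07 -0.73]
shift [0.0008, -0.0003, 0.0092] turn -0.0001
at [ 0.6167 -0.1557  0.064 ] ang 84.39 t 6.95 gap 0.456 F [ 0.26  0.44 -0.44]
shift [0.0009, -0.0009, 0.01] turn -0.0001
```

View pics/w5.png

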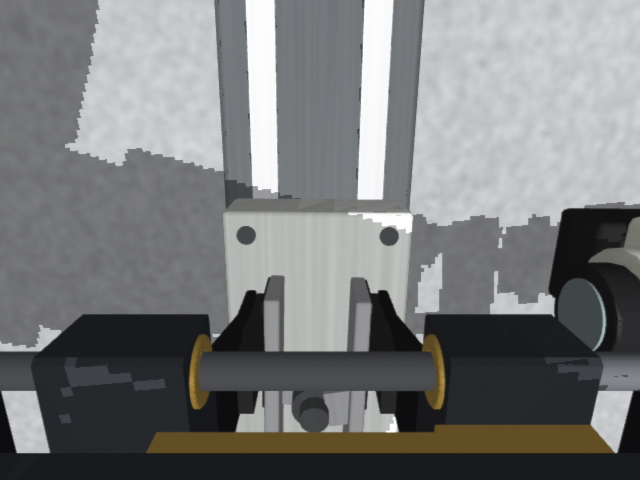

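Call:
step_arm(
  targets=[
    [[0, -0.001, 0.004], 0, 1],
    [[0, -0.001, 0.008], 0, 1],
    [[0, -0.001, 0.01], 0, 1],
    [[0, -0.001, 0.01], 0, 1],
    [[0, -0.001, 0.01], 0, 1],
  ],
)

```text
time_s: 7.37
tool_pos: [0.616, -0.1556, 0.0591]
tool_rot: [0.741, 0.672, 0.0, 0.0]
ft_force: [-1.0, 1.4, 2.3]
finger_gap: 0.453
grip_force: 24.8
```

Call:
step_arm(
  targets=[
    [[0, 0, 0], 0, 0.48],
    [[0, 0, 0], 0, 0.42],
    [[0, 0, 0], 0, 0.36],
    [[0, 0, 0], 0, 0.3],
    [[0, 0, 0], 0, 0.2],
  ],
)

```text
time_s: 7.78
tool_pos: [0.6159, -0.1556, 0.0586]
tool_rot: [0.741, 0.672, 0.0, 0.0]
ft_force: [-0.4, -0.0, -1.1]
finger_gap: 0.7
grip_force: 0.0
```

Call:
step_arm(
  targets=[
    [[0, 0, 0], 0, 0.1],
    [[0, 0, 0], 0, 0.1],
    [[0, 0, 0], 0, 0.1],
    [[0, 0, 0], 0, 0.1],
    [[0, 0, 0], 0, 0.1],
  ],
)

```text
time_s: 8.2
tool_pos: [0.6156, -0.1554, 0.0584]
tool_rot: [0.741, 0.672, -0.0, -0.0]
ft_force: [0.0, -0.1, -0.3]
finger_gap: 0.896
grip_force: 0.0
```

```bash
python3 - <<'E'
from h import *
snap('wrist','w6');go(.6163,-.1552,.2,84.4);print('lens',px('w5',581,316,.078))
E
```

```text
at [ 0.6157 -0.1554  0.0585] ang 84.39 t 8.25 gap 0.895 F [ 0.06 -0.06  0.48]
shift [0.0005, 0.0011, -0.2831] turn -0.0001
lens [ 0.71759124 -0.15912269  0.078     ]
```

View pics/w6.png

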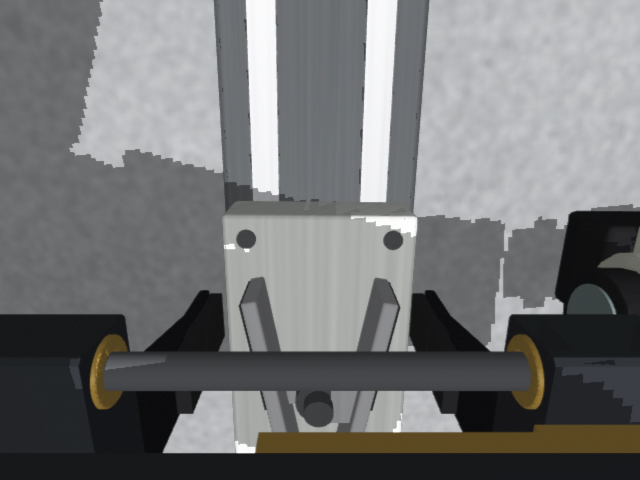

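Call:
step_arm(
  targets=[
    [[0, 0, -0.04], 0, 0.1],
    [[0, 0, -0.1], 0, 0.1],
    [[0, 0, -0.18], 0, 0.1],
    [[0, 0, -0.26], 0, 0.1],
    [[0, 0, -0.3], 0, 0.1],
  ],
)

```text
time_s: 8.67
tool_pos: [0.6179, -0.1563, 0.2138]
tool_rot: [0.741, 0.672, 0.002, 0.003]
ft_force: [0.5, -1.2, 0.7]
finger_gap: 0.898
grip_force: 0.0
```

```bash
python3 - <<'E'
from h import *
for f,u,v in(('w5',581,316),('w6',592,300),('side0',294,167)):
    a=cv2.imread('pics/'+f+'.png');c=a[v,u].astype(int);print(f,c)
    m=(np.abs(a.astype(int)-c).max(2)<18).astype(np.uint8)
    n,l,st,ce=cv2.connectedComponentsWithStats(m)
    i=l[v,u];print(st[i].tolist(),ce[i])
print(px('w5',581,316,.078))
go(.592,-.297,.2,84.4)
E
```

```text
w5 [71 71 64]
[558, 278, 44, 72, 2217] [580.58818223 310.8128101 ]
w6 [65 65 59]
[567, 284, 50, 31, 1060] [588.38396226 300.75471698]
side0 [27 24 22]
[244, 157, 55, 40, 453] [281.36865342 178.38410596]
[ 0.71759124 -0.15912269  0.078     ]
at [ 0.6179 -0.1563  0.2138] ang 84.39 t 8.67 gap 0.898 F [ 0.51 -1.17  0.73]
shift [-0.2851, -0.0242, 0.028] turn -0.0001
```

Call:
step_arm(
  targets=[
    [[-0.285, -0.024, 0.02], 0, 1],
    [[-0.285, -0.024, 0.02], 0, 1],
    [[-0.285, -0.024, 0.02], 0, 1],
    [[-0.285, -0.024, 0.02], 0, 1],
    [[-0.285, -0.024, 0.02], 0, 1],
  ],
  newtons=20,
)

```text
time_s: 9.08
tool_pos: [0.5887, -0.3013, 0.1982]
tool_rot: [0.743, 0.67, -0.001, 0.001]
ft_force: [-0.0, 0.0, 0.6]
finger_gap: 0.604
grip_force: 0.0
```

```bash
python3 - <<'E'
from h import *
a=cv2.imread('pics/w5.png').astype(int);m=(np.abs(a-[71,71,64]).max(2)<18).astype(np.uint8)
n,l,st,ce=cv2.connectedComponentsWithStats(m);m=(l==l[316,581]).astype(np.uint8)
c=max(cv2.findContours(m,0,1)[0],key=len);k=c[c[:,0,1]<345];e=cv2.fitEllipse(k);print(e);print(px('w5',*e[0],.078))
snap('wrist','w7');go(.592,-.297,.038,84.4)
E
```

```text
((580.1357421875, 310.24603271484375), (41.439056396484375, 66.12631225585938), 163.27944946289062)
[ 0.71706373 -0.15664985  0.078     ]
at [ 0.5891 -0.2984  0.1982] ang 84.16 t 9.13 gap 0.562 F [ 0.11  0.25 -0.85]
shift [0.0034, 0.0056, 0.3204] turn -0.002
```

Call:
step_arm(
  targets=[
    [[0.003, 0.005, 0.08], 0, 1],
    [[0.003, 0.005, 0.16], 0, 1],
    [[0.003, 0.005, 0.24], 0, 1],
    [[0.003, 0.005, 0.3], 0, 1],
    [[0.003, 0.005, 0.318], 0, 1],
  ],
)

```text
time_s: 9.55
tool_pos: [0.5894, -0.2907, 0.0342]
tool_rot: [0.74, 0.672, -0.001, -0.005]
ft_force: [-1.0, 0.4, -0.8]
finger_gap: 0.179
grip_force: 0.0
```

Call:
step_arm(
  targets=[
    [[0, 0, 0], 0, 1],
    [[0, 0, 0], 0, 1],
    [[0, 0, 0], 0, 1],
    [[0.01, 0, 0], 0, 1],
    [[0.02, 0, 0], 0, 1],
  ],
)

```text
time_s: 9.97
tool_pos: [0.5948, -0.2855, 0.042]
tool_rot: [0.741, 0.671, 0.001, 0.002]
ft_force: [0.7, 0.1, 0.6]
finger_gap: 0.007
grip_force: 0.0
```

```bash
python3 - <<'E'
from h import *
go(.6,-.27,.038,84.4)
snap('side','s2')
E
```

```text
at [ 0.5948 -0.2855  0.042 ] ang 84.36 t 9.97 gap 0.007 F [0.72 0.07 0.58]
shift [0.0319, 0.0072, 0.0079] turn -0.0003
```

Call:
step_arm(
  targets=[
    [[0.01, 0, 0.007], 0, 1],
    [[0.02, 0, 0.007], 0, 1],
    [[0.035, 0, 0.007], 0, 1],
    [[0.05, 0, 0.007], 0, 1],
    [[0.065, 0, 0.007], 0, 1],
  ],
)

```text
time_s: 10.43
tool_pos: [0.5967, -0.2532, 0.0363]
tool_rot: [0.741, 0.672, -0.001, 0.001]
ft_force: [-1.6, -4.9, 0.2]
finger_gap: 0.003
grip_force: 2.4
```

Call:
step_arm(
  targets=[
    [[0.02, 0, 0], 0, 1],
    [[0.04, 0, 0], 0, 1],
    [[0.06, 0, 0], 0, 1],
    [[0.08, 0, 0], 0, 1],
    [[0.1, 0, 0], 0, 1],
  ],
)

```text
time_s: 10.85
tool_pos: [0.6021, -0.2025, 0.0363]
tool_rot: [0.741, 0.672, 0.0, 0.001]
ft_force: [0.1, -5.0, -0.2]
finger_gap: 0.006
grip_force: 2.5
```

Call:
step_arm(
  targets=[
    [[0.01, 0, 0], 0, 1],
    [[0.02, 0, 0], 0, 1],
    [[0.02, 0, 0], 0, 1],
    [[0.02, 0, 0], 0, 1],
    [[0.02, 0, 0], 0, 1],
  ],
)

```text
time_s: 11.27
tool_pos: [0.6017, -0.1917, 0.0357]
tool_rot: [0.741, 0.672, 0.0, -0.001]
ft_force: [0.6, 0.0, 0.0]
finger_gap: 0.002
grip_force: 0.0
```

Call:
step_arm(
  targets=[
    [[-0.03, 0, 0], 0, 1],
    [[-0.03, 0, -0.08], 0, 1],
    [[-0.03, 0, -0.16], 0, 1],
    [[-0.03, 0, -0.24], 0, 1],
    [[-0.03, 0, -0.32], 0, 1],
  ],
)

```text
time_s: 11.68
tool_pos: [0.6002, -0.2088, 0.1971]
tool_rot: [0.741, 0.671, -0.0, -0.001]
ft_force: [0.5, -0.6, -0.2]
finger_gap: 0.002
grip_force: 0.0
```

Call:
step_arm(
  targets=[
    [[0, 0, -0.07], 0, 1],
    [[0, 0, -0.07], 0, 1],
    [[0, 0, -0.07], 0, 1],
    [[0, 0, -0.07], 0, 1],
    [[0, 0, -0.07], 0, 1],
  ],
)

```text
time_s: 12.1
tool_pos: [0.5996, -0.2077, 0.2291]
tool_rot: [0.741, 0.671, -0.001, -0.002]
ft_force: [-1.3, 0.7, -0.2]
finger_gap: 0.009
grip_force: 0.0
```

```bash
python3 - <<'E'
from h import *
s=snap('wrist','w8');print(s['tool_pos'])
snap('side','s3');snap('top','t3')
go(.6,-.2,.2,84.4)
for f in('w8','t3','s3'):
  for n,p in dict(lens=(.7175,-.160,.078),disc=(.63,-.155,.078),blade=(.616,-.158,.097)).items():print(f,n,proj(f,p).round())
E
```

```text
[ 0.59964683 -0.2077057   0.22912113]
at [ 0.6001 -0.2075  0.2291] ang 84.38 t 12.25 gap 0.007 F [-0.25  0.23  0.8 ]
shift [0.0148, -0.0015, 0.0582] turn -0.0002
w8 lens [475. 143.]
w8 disc [352. 148.]
w8 blade [334. 157.]
t3 lens [409. 201.]
t3 disc [406. 241.]
t3 blade [409. 246.]
s3 lens [295. 167.]
s3 disc [333. 181.]
s3 blade [340. 175.]
```

```bash
python3 - <<'E'
from h import *
r=lambda f,u,v,w,h:cv2.resize(cv2.imread('pics/'+f+'.png')[v:v+h,u:u+w],None,fx=3.6,fy=3.6,interpolation=2)
v=np.vstack([r('w8',300,95,220,100),np.hstack([r('top0',145,267,110,66),r('s3',270,135,110,66)])]);cv2.imwrite('pics/c8.png',v);print(v.shape)
E
```

```text
(598, 792, 3)
```

View pics/c8.png

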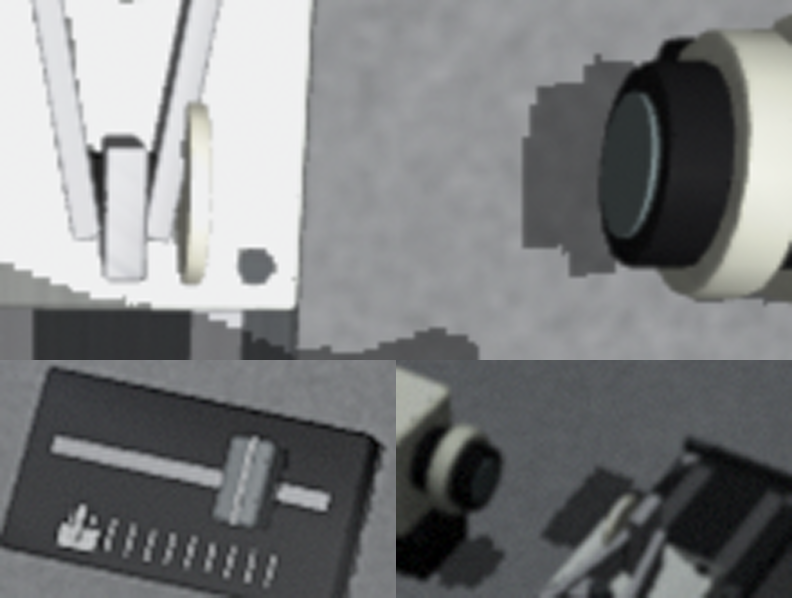

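```bash
python3 - <<'E'
from h import *
L=px('w8',475.8,140.8,.078);D=px('w8',356,148.6,.078)
t=np.radians(84.3);yb=np.array([np.cos(t),np.sin(t),0]);xb=np.array([yb[1],-yb[0],0])
print('lens',L,'disc',D,'need dy',(L-D)@yb,'dx',(L-D)@xb)
# blade top, for a check of the disc: blade middle
B=px('w8',300+126/3.6,95+214/3.6,.097);print('blade',B,(D-B)@yb,(D-B)@xb)
r=lambda u,v,z:px('top0',145+u/3.6,267+(v-360)/3.6,z)
f1,f2=r(258,440,.067),r(234,522,.067);F=(f1+f2)/2
print('fader line',f1,f2,F)
P=r(79,508,.047);P2=r(82,515,.041);print('pointer',P,P2)
k=[r(50,368,.035),r(380,440,.035)];d=k[0]-k[1];d/=np.linalg.norm(d);print('dimmer y',d,np.degrees(np.arctan2(d[1],d[0])))
sl=[r(55,444,.035),r(328,502,.035)];e=sl[0]-sl[1];print('slot',sl,np.linalg.norm(e),np.degrees(np.arctan2(e[1],e[0])))
print('travel',(P-F)@d)
E
```

```text
lens [ 0.71805956 -0.15843339  0.078     ] disc [ 0.63294809 -0.15558374  0.078     ] need dy 0.005617691255898145 dx 0.08497366039279655
blade [ 0.61709518 -0.15634444  0.097     ] 0.0023314385528074863 0.015698983183372348
fader line [0.51045274 0.22888267 0.067     ] [0.46338965 0.23784934 0.067     ] [0.4869212 0.233366  0.067    ]
pointer [0.46820317 0.33194587 0.047     ] [0.46478526 0.33153751 0.041     ]
dimmer y [0.15995847 0.98712374 0.        ] 80.79551421384046
slot [array([0.50567974, 0.35395798, 0.035     ]), array([0.48049852, 0.19138727, 0.035     ])] 0.16450935880697226 81.1952000042666
travel 0.09431642399437802
```

Call:
step_arm(
  targets=[
    [[0, 0, 0.08], 0, 1],
    [[0, 0, 0.16], 0, 1],
    [[0, 0, 0.24], 0, 1],
    [[0, 0, 0.32], 0, 1],
    [[0, 0, 0.386], 0, 1],
  ],
)

```text
time_s: 12.67
tool_pos: [0.5995, -0.2069, 0.0344]
tool_rot: [0.741, 0.672, -0.001, -0.002]
ft_force: [-0.8, 0.3, -0.2]
finger_gap: 0.009
grip_force: 0.0
```

Call:
step_arm(
  targets=[
    [[0, 0, 0], 0, 1],
    [[0, 0, 0], 0, 1],
    [[0, 0, 0], 0, 1],
    [[0.01, 0, 0], 0, 1],
    [[0.02, 0, 0], 0, 1],
  ],
)

```text
time_s: 13.08
tool_pos: [0.6039, -0.1986, 0.0409]
tool_rot: [0.741, 0.671, 0.001, 0.002]
ft_force: [-0.7, -1.2, 0.2]
finger_gap: 0.005
grip_force: 0.0
```

```bash
python3 - <<'E'
from h import *
manip.capture('side');manip.capture('side')
go(.602,-.186,.036,84.4)
E
```

```text
at [ 0.6031 -0.1972  0.0403] ang 84.44 t 13.18 gap 0.005 F [-0.45  0.38  0.04]
shift [0.0221, -0.0044, 0.0086] turn 0.0004
```

Call:
step_arm(
  targets=[
    [[0.006, 0, 0.006], 0, 1],
    [[0.012, 0, 0.006], 0, 1],
    [[0.017, 0, 0.006], 0, 1],
    [[0.021, 0, 0.006], 0, 1],
    [[0.024, 0, 0.006], 0, 1],
  ],
)

```text
time_s: 13.6
tool_pos: [0.6034, -0.1867, 0.0355]
tool_rot: [0.741, 0.672, -0.0, 0.001]
ft_force: [-1.6, -3.3, 3.6]
finger_gap: 0.005
grip_force: 2.1
```

Call:
step_arm(
  targets=[
    [[0, 0, 0], 0, 1],
    [[0, 0, 0], 0, 1],
    [[0, 0, 0], 0, 1],
    [[0, 0, 0], 0, 1],
  ],
)

```text
time_s: 13.93
tool_pos: [0.6035, -0.1863, 0.0352]
tool_rot: [0.741, 0.672, 0.0, 0.0]
ft_force: [-0.2, -2.6, 2.0]
finger_gap: 0.005
grip_force: 1.9
```

Call:
step_arm(
  targets=[
    [[-0.03, 0, 0], 0, 1],
    [[-0.04, 0, -0.08], 0, 1],
    [[-0.04, 0, -0.16], 0, 1],
    [[-0.04, 0, -0.24], 0, 1],
    [[-0.04, 0, -0.32], 0, 1],
  ],
)

```text
time_s: 14.35
tool_pos: [0.6006, -0.2056, 0.1956]
tool_rot: [0.741, 0.671, 0.0, -0.002]
ft_force: [0.5, 0.3, 0.1]
finger_gap: 0.006
grip_force: 0.0
```

Call:
step_arm(
  targets=[
    [[0, 0, -0.065], 0, 1],
    [[0, 0, -0.065], 0, 1],
    [[0, 0, -0.065], 0, 1],
    [[0, 0, -0.065], 0, 1],
    [[0, 0, -0.065], 0, 1],
  ],
)

```text
time_s: 14.77
tool_pos: [0.5999, -0.2051, 0.2252]
tool_rot: [0.741, 0.672, -0.001, -0.002]
ft_force: [0.1, 0.3, -0.3]
finger_gap: 0.004
grip_force: 0.0
```

```bash
python3 - <<'E'
from h import *
manip.capture('side');s=snap('wrist','w9');print(s['tool_pos'])
a,b=cv2.imread('pics/w8.png'),cv2.imread('pics/w9.png')
t=np.radians(84.3);yb=np.array([np.cos(t),np.sin(t),0])
def track(u,v,w,h,pu,pv,z,n):
    r=cv2.matchTemplate(b[max(v-35,0):v+h+35,u-35:u+w+35],a[v:v+h,u:u+w],5);_,q,_,l=cv2.minMaxLoc(r)
    du,dv=l[0]-35,l[1]-min(35,v);print(n,round(q,3),du,dv);return px('w8',pu,pv,z),px('w9',pu+du,pv+dv,z)
L0,L=track(462,105,50,70,475.8,140.8,.078,'lens')
D0,D=track(325,118,38,60,356,148.6,.078,'disc')
print(L,D,'need dy',(L-D)@yb)
E
```

```text
[ 0.59993674 -0.20514179  0.2251208 ]
lens 0.992 2 4
disc 0.918 1 -3
[ 0.7182673  -0.15821154  0.078     ] [ 0.63367017 -0.15054643  0.078     ] need dy 0.0007749530132090129
```

```bash
python3 -c "from h import *;go(.475,.225,.24,81)"
```

```text
at [ 0.6001 -0.2052  0.2252] ang 84.38 t 14.87 gap 0.004 F [ 0.04  0.15 -0.7 ]
shift [0.8318, -0.3334, -0.0263] turn 0.0282
```

Call:
step_arm(
  targets=[
    [[0.832, -0.333, -0.03], 0.028, 1],
    [[0.832, -0.333, -0.03], 0.028, 1],
    [[0.832, -0.333, -0.03], 0.028, 1],
    [[0.832, -0.333, -0.03], 0.028, 1],
    [[0.832, -0.333, -0.03], 0.028, 1],
  ],
)

```text
time_s: 15.28
tool_pos: [0.5417, -0.0042, 0.2332]
tool_rot: [0.761, 0.649, -0.001, -0.001]
ft_force: [1.2, 0.7, -0.8]
finger_gap: 0.006
grip_force: 0.0
```

```bash
python3 -c "from h import *;go(.475,.225,.24,81)"
```

```text
at [ 0.5417 -0.0042  0.2332] ang 80.98 t 15.28 gap 0.006 F [ 1.17  0.7  -0.83]
shift [0.4317, -0.2036, -0.0128] turn -0.0002
```

Call:
step_arm(
  targets=[
    [[0.432, -0.204, -0.01], 0, 1],
    [[0.432, -0.204, -0.01], 0, 1],
    [[0.432, -0.204, -0.01], 0, 1],
    [[0.432, -0.204, -0.01], 0, 1],
    [[0.432, -0.204, -0.01], 0, 1],
  ],
)

```text
time_s: 15.7
tool_pos: [0.4832, 0.1958, 0.2378]
tool_rot: [0.76, 0.65, -0.001, -0.001]
ft_force: [0.8, 0.2, 0.1]
finger_gap: 0.008
grip_force: 0.0
```

Call:
step_arm(
  targets=[
    [[0.04, -0.02, 0], 0, 1],
    [[0.04, -0.02, 0], 0, 1],
    [[0.04, -0.02, 0], 0, 1],
    [[0.04, -0.02, 0], 0, 1],
  ],
)

```text
time_s: 16.03
tool_pos: [0.4779, 0.2148, 0.2381]
tool_rot: [0.76, 0.65, -0.001, -0.0]
ft_force: [0.2, -0.2, 0.5]
finger_gap: 0.007
grip_force: 0.0
```

```bash
python3 - <<'E'
from h import *
s=snap('wrist','w10');print(s['tool_pos'])
F=np.array([.4869,.2334,.067]);P=np.array([.4682,.3319,.047])
print(proj('w10',F),proj('w10',P))
g=cv2.imread('pics/w10.png',0)
u,v=proj('w10',P).astype(int);print('pointer patch');print(u-28,v-20);
for row in g[v-20:v+26:2,u-28:u+32:2]:print(' '.join('%3d'%x for x in row))
u,v=proj('w10',F).astype(int);print('fader',u-60,v-24)
for row in g[v-24:v+28:2,u-60:u+60:6]:print(' '.join('%3d'%x for x in row))
E
```

```text
[0.47786639 0.21483238 0.23811676]
[323.97090213 191.92098333] [279.9975391   64.58938959]
pointer patch
251 44
 84  84  84  84  83  83  84  83  83  83  83  83  83  83  83  83  82  83  83  84  82  82  82  82  81  82  81  82  82  82
 83  83  83  83  84  83  82  82  83  83  84  83  83  83  83  83  84  83  83  82  83  82  82  81  81  82  82  82  82  82
 83  83  84  83  84  83  84  84  84  83  83  84  83  83  83  83  82  82  82  83  82  82  82  82  82  82  81  82  81  81
 83 104 252 253 253 253 253 252 249 133  83  83  83  83  83  83  83  82  82  82  82  82  82  82  82  83  82  81  81  82
 83 138 255 255 255 255 255 255 255 177  83  83  83  83  84  82  82  83  83  82  82  82  82  82  82  82  81  82  82  82
 83 138 255 255 255 255 255 255 255 188 175 183 172 189 182  87  82  83  82  82  81  82  82  81  81  82  81  82  81  81
 84 136 255 255 255 255 255 255 255 200 247 251 251 251 249  99  82  81  82  81  82  82  82  82  82  82  82  81  81  81
 84 133 255 255 255 255 255 255 255 200  84  82  82  83  59  81  81  82  82  81  82  81  81  81  81  82  81  81  81  80
 82 112 255 255 255 255 255 
[... 3165 characters left out ...]
  33 104 106 106 105 106 106 106 106 106 104  33  33  32 109
 34  60  35  34  32  32  51  59  60  59 124 121  59  58  59  47  32  31  61 111
140 160 159 160  33  33  34  32  33  32 165 161  34  34  32  33  33  33  38 125
 61  79  79  79  34  34  34  34  33  32 164 161  33  33  34  33  32  32  32 199
 33  34  34  34  34  34  33  33  32  33 164 161  34  33  34  34  34  33  33 200
 32  33  34  34  33  32  33  34  34  32 165 162  33  33  33  33  33  33  33 200
 33  34  33  32  33  33  33  32  33  33 164 160  33  34  33  33  34  34  33 200
 33  33  33  33  33  34  33  33  32  33 164 161  32  33  34  33  34  33  37 198
 34  33  34  33  33  34  33  32  33  33 164 162  33  33  33  34  33  32  33 199
```

```bash
python3 - <<'E'
from h import *
g=cv2.imread('pics/w10.png',0)
print(g[180:196,300:356:18].tolist())
print('tip',g[56:74,278].tolist())
T=px('w10',284,64.7,.047);F=px('w10',327,188,.067)
# yaw from tick mark/slot: cap line ends
t=np.radians(81);d=np.array([np.cos(t),np.sin(t),0])
print(T,F,(T-F)@d)
n=F-.045*d;print('start',n);go(n[0],n[1],.046,81)
E
```

```text
[[231, 230, 122, 116], [230, 230, 122, 117], [229, 229, 123, 117], [228, 225, 122, 117], [227, 161, 123, 117], [226, 126, 123, 117], [236, 135, 136, 131], [255, 199, 199, 198], [255, 203, 203, 202], [252, 182, 181, 180], [226, 129, 130, 125], [212, 121, 121, 115], [153, 119, 121, 115], [122, 119, 121, 114], [119, 119, 121, 115], [118, 118, 119, 115]]
tip [251, 129, 79, 82, 82, 144, 254, 255, 255, 255, 234, 134, 93, 54, 130, 250, 255, 183]
[0.4712033  0.33135034 0.047     ] [0.48970117 0.23609331 0.067     ] 0.09119055251773497
start [0.48266162 0.19164733 0.067     ]
at [0.4782 0.2144 0.2383] ang 80.97 t 16.08 gap 0.005 F [-1.09 -0.08 -0.27]
shift [-0.0432, 0.0163, 0.3846] turn -0.0002
```

Call:
step_arm(
  targets=[
    [[-0.044, 0.016, 0.05], 0, 1],
    [[-0.044, 0.016, 0.13], 0, 1],
    [[-0.044, 0.016, 0.21], 0, 1],
    [[-0.044, 0.016, 0.29], 0, 1],
    [[-0.044, 0.016, 0.36], 0, 1],
  ],
)

```text
time_s: 16.5
tool_pos: [0.4827, 0.1904, 0.0568]
tool_rot: [0.761, 0.648, -0.0, -0.0]
ft_force: [0.1, 0.1, -0.1]
finger_gap: 0.008
grip_force: 0.0
```

Call:
step_arm(
  targets=[
    [[0, 0, 0.01], 0, 1],
    [[0, 0, 0.02], 0, 1],
    [[0, 0, 0.02], 0, 1],
    [[0, 0, 0.02], 0, 1],
    [[0, 0, 0.02], 0, 1],
  ],
)

```text
time_s: 16.92
tool_pos: [0.4842, 0.1925, 0.051]
tool_rot: [0.76, 0.65, 0.002, 0.001]
ft_force: [0.3, -0.2, 0.6]
finger_gap: 0.005
grip_force: 0.0
```

```bash
python3 - <<'E'
from h import *
go(.4897+.057*.156,.2361+.057*.988,.046,81)
E
```

```text
at [0.4842 0.1925 0.051 ] ang 81.01 t 16.92 gap 0.005 F [ 0.3  -0.21  0.56]
shift [0.2019, -0.0028, 0.0103] turn 0.0001
```

Call:
step_arm(
  targets=[
    [[0.02, 0, 0.008], 0, 1],
    [[0.04, 0, 0.008], 0, 1],
    [[0.06, 0, 0.008], 0, 1],
    [[0.08, 0, 0.008], 0, 1],
    [[0.1, 0, 0.008], 0, 1],
  ],
)

```text
time_s: 17.33
tool_pos: [0.4907, 0.2431, 0.0454]
tool_rot: [0.76, 0.65, 0.0, 0.0]
ft_force: [0.5, -3.1, 1.0]
finger_gap: 0.003
grip_force: 1.2
```

Call:
step_arm(
  targets=[
    [[0.025, 0, 0], 0, 1],
    [[0.05, 0, 0], 0, 1],
    [[0.075, 0, 0], 0, 1],
    [[0.09, 0, 0], 0, 1],
    [[0.1, 0, 0], 0, 1],
  ],
)

```text
time_s: 17.75
tool_pos: [0.4981, 0.2926, 0.0448]
tool_rot: [0.76, 0.65, 0.0, 0.0]
ft_force: [-0.1, -1.7, 1.5]
finger_gap: 0.011
grip_force: 1.1
```

Call:
step_arm(
  targets=[
    [[0, 0, 0], 0, 1],
    [[0, 0, 0], 0, 1],
    [[0, 0, 0], 0, 1],
  ],
)

```text
time_s: 18.0
tool_pos: [0.4976, 0.2911, 0.0447]
tool_rot: [0.76, 0.649, -0.0, -0.0]
ft_force: [0.1, -0.0, 0.3]
finger_gap: 0.008
grip_force: 0.0
```

```bash
python3 - <<'E'
from h import *
go(.5005,.3042,.046,81)
s=snap('wrist','w11');T=px('w10',284,64.2,.047);print(proj('w11',T))
g=cv2.imread('pics/w11.png',0)
F=np.array([.4897,.2361,.067])+.0803*np.array([.156,.988,0]);u,v=proj('w11',F);print(u,v)
u,v=int(u),int(v)
for c in range(u-20,u+21,20): print(c,v-30,g[max(v-30,0):v+30,c].tolist())
E
```

```text
at [0.4976 0.2911 0.0447] ang 81.0 t 18.0 gap 0.008 F [ 0.11 -0.04  0.29]
shift [0.0267, 0.0017, -0.0027] turn 0.0
[232.27776926 232.40945247]
317.9280042718135 278.8648664481975
297 248 [131, 134, 135, 136, 137, 136, 136, 137, 136, 137, 136, 137, 136, 137, 136, 137, 136, 135, 135, 135, 135, 135, 135, 135, 135, 152, 220, 224, 224, 224, 221, 182, 140, 134, 134, 134, 133, 134, 134, 133, 133, 133, 134, 133, 132, 132, 132, 132, 132, 132, 132, 132, 130, 125, 123, 119, 113, 88, 34, 21]
317 248 [131, 132, 135, 137, 136, 137, 137, 136, 136, 136, 137, 137, 137, 136, 135, 135, 135, 135, 135, 135, 135, 135, 135, 135, 136, 152, 220, 224, 224, 224, 221, 183, 140, 134, 134, 134, 134, 134, 133, 134, 134, 133, 133, 133, 132, 132, 132, 132, 132, 132, 132, 131, 130, 125, 122, 120, 117, 119, 105, 103]
337 248 [131, 132, 134, 137, 137, 136, 136, 137, 136, 134, 136, 136, 135, 135, 135, 135, 136, 135, 134, 135, 134, 135, 135, 135, 136, 152, 219, 225, 223, 223, 220, 183, 140, 133, 133, 135, 134, 133, 134, 134, 134, 134, 133, 134, 134, 134, 132, 132, 132, 132, 132, 132, 130, 127, 122, 119, 114, 88, 35, 19]
```

```bash
python3 - <<'E'
from h import *
g=cv2.imread('pics/w11.png',0)
print(206,188)
for v in range(206,262,2):print(v,' '.join('%3d'%x for x in g[v,188:252:3]))
F=px('w11',318,276.3,.067);print(F)
E
```

```text
206 188
206 255 255 255 255 255 243 133 253 254 254 254 254 254 213  75  74  75  74  75  77  76  75
208 255 255 255 255 255 248 134 255 255 255 255 255 255 241  74  74  74  74  74  75  75  76
210 255 255 255 255 255 251 126 147 161 133 135 135 124  76  73  74  74  74  74  74  75  74
212 255 255 255 255 255 253 127  75  74  74  74  74  72  46  74  74  74  74  73  74  74  74
214 255 255 255 255 255 254 128  75  73  74  74  74  74  75  74  74  75  74  74  74  74  74
216 255 255 255 255 255 254 130  75  73  73  74  74  73  73  73  73  73  73  73  74  75  75
218 255 255 255 255 255 255 133  77  74  73  73  74  73  74  73  74  74  74  74  73  74  74
220 255 255 255 255 255 255 134  82  78  79  79  79  79  79  78  79  75  74  73  73  73  74
222 255 255 255 255 255 255 141 141 142 142 143 144 143 143 144 145 131  74  74  74  74  75
224 249 249 249 249 249 245 148 146 147 147 149 148 149 149 150 146 131  74  74  74  74  73
226 140 149 152 152 153 153 153 154 155 155 152 144 156 156 155 141 125  75  73  74  74  74
228 237 238 238 238 239 239 239 239 239 240 239 240 240 240 237 137 125  75  74 
[... 818 characters left out ...]
3  73  47 112 185 205
248 255 255 255 255 255 255 254 126  44  37  42  73  72  72  69  69  49  42  40 128 189 216
250 255 255 255 255 255 255 254 121  38  38  38  69  43  43  38  37  38  38  37 133 192 220
252 255 255 255 255 239 235 200  62  37  37  37  38  38  38  38  38  37  38  37 129 193 222
254 190 188 159 161 158 155 119  39  38  37  38  38  37  37  38  37  38  38  37  96 129 143
256  37  38  38  37  37  38  38  36  38  38  38  37  37  38  38  38  37  38  38  90 117 128
258  37  38  38  37  38  38  38  38  37  38  37  39  37  37  38  38  38  38  37  87 117 129
260  42  43  43  42  42  42  42  42  42  42  42  41  42  47  46  37  37  39  37  86 117 128
[0.50240056 0.31638458 0.067     ]
```

Call:
step_arm(
  targets=[
    [[0.005, 0, 0], 0, 1],
    [[0.01, 0, 0], 0, 1],
    [[0.015, 0, 0], 0, 1],
    [[0.019, 0, 0], 0, 1],
    [[0.021, 0, 0], 0, 1],
  ],
)

```text
time_s: 18.47
tool_pos: [0.4994, 0.3015, 0.0448]
tool_rot: [0.76, 0.65, -0.0, -0.0]
ft_force: [-0.7, -1.9, 0.0]
finger_gap: 0.005
grip_force: 1.0
```

Call:
step_arm(
  targets=[
    [[0, 0, 0], 0, 1],
    [[0, 0, 0], 0, 1],
    [[0, 0, 0], 0, 1],
  ],
)

```text
time_s: 18.72
tool_pos: [0.4995, 0.3016, 0.0448]
tool_rot: [0.76, 0.65, -0.0, -0.0]
ft_force: [0.1, -1.2, 0.8]
finger_gap: 0.006
grip_force: 0.5
```

```bash
cat > fd.py <<'E'
from h import *
s=snap('wrist','w12');print(s['tool_pos'],s['ft_force'])
g=cv2.imread('pics/w12.png',0).astype(float)
T=px('w11',232,232.5,.047);a=cv2.imread('pics/w11.png',0)[200:258,160:240];b=cv2.imread('pics/w12.png',0)
r=cv2.matchTemplate(b,a,5);_,q,_,l=cv2.minMaxLoc(r);T2=px('w12',232+l[0]-160,232.5+l[1]-200,.047)
c=g[255:295,300:335].mean(1);i=np.arange(255,295);w=np.clip(c-160,0,None);v=(w*i).sum()/w.sum();F=px('w12',318,v,.067)
d=np.array([.156,.988,0]);print(q,l,T,T2,'row',v,F,'remaining',(T2-F)@d,(T-F)@d)
E
python3 fd.py
```

```text
[0.49945648 0.30163479 0.04481351] [ 0.11896178 -1.22649507  0.76238967]
0.9646138548851013 (162, 225) [0.47115192 0.33167988 0.047     ] [0.47161093 0.33198733 0.047     ] row 282.02854728143484 [0.50394078 0.32469597 0.067     ] remaining 0.002160408352180188 0.001785037432283879
```

Call:
step_arm(
  targets=[
    [[0.002, 0, 0], 0, 1],
    [[0.004, 0, 0], 0, 1],
    [[0.004, 0, 0], 0, 1],
    [[0.004, 0, 0], 0, 1],
    [[0.004, 0, 0], 0, 1],
  ],
)

```text
time_s: 19.18
tool_pos: [0.4998, 0.3035, 0.0449]
tool_rot: [0.76, 0.65, -0.0, -0.0]
ft_force: [-0.2, -0.4, -1.1]
finger_gap: 0.008
grip_force: 0.7
```

```bash
python3 fd.py
```

```text
[0.49983272 0.30353016 0.04489332] [-0.16249485 -0.36515409 -1.06137619]
0.9497556090354919 (162, 230) [0.47115192 0.33167988 0.047     ] [0.47152403 0.33180644 0.047     ] row 282.01685178092686 [0.50430875 0.32656764 0.067     ] remaining 6.151601088109485e-05 -0.00012157191874016578
```

Call:
step_arm(
  targets=[
    [[-0.03, 0, 0], 0, 1],
    [[-0.05, 0, -0.05], 0, 1],
    [[-0.05, 0, -0.13], 0, 1],
    [[-0.05, 0, -0.21], 0, 1],
    [[-0.05, 0, -0.28], 0, 1],
  ],
)

```text
time_s: 19.65
tool_pos: [0.497, 0.2792, 0.1873]
tool_rot: [0.76, 0.649, 0.001, 0.0]
ft_force: [0.7, 0.3, -0.0]
finger_gap: 0.007
grip_force: 0.0
```

Call:
step_arm(
  targets=[
    [[0, 0, 0], 0, 1],
    [[0, 0, 0], 0, 1],
    [[0, 0, 0], 0, 1],
    [[0, 0, 0], 0, 1],
    [[0, 0, 0], 0, 1],
  ],
)

```text
time_s: 20.07
tool_pos: [0.495, 0.2785, 0.1832]
tool_rot: [0.76, 0.65, -0.002, -0.001]
ft_force: [0.1, -0.4, -0.7]
finger_gap: 0.003
grip_force: 0.0
```

```bash
python3 -c "
from h import *
print(manip.finish_job())"
```

```text
the job is handed in; nothing more can be done
None
```

I handed the job in at about 20 s. The clamp is shut on the blade and let go, and my last pictures put the disc about 1 mm from the lens centre and the fader within about 0.2 mm of the pointer; no verdict came back.

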